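Clamp a jar in the ratchet jar clamp

ROBOT

A 7-joint arm with a two-finger parallel gripper is mounted at the origin on the work surface. World frame = base frame: x ahead of the robot, y to its left, z up, the work surface at z = 0. Lengths are in m, angles in rad, forces in N, time in s.
With the tool pointing down it reaches from about 0.425 to 0.825 m from the base axis. Payload 3.6 kg.
Tool frame: the origin (TCP) lies where the fingers leave the gripper's body, on its centre line; the fingertips stand 73 mm ahead of it and the grasp point (between the pads) lies 54 mm ahead of it; z points along the fingers, y is the line along which they close (so a half turn about z gives the same grasp; the last joint's range is limited). The gripper opens to 85 mm and grips with 20 to 120 N. Pads are 22 mm wide; open, the fingers measure 114 mm over their backs; the gripper's body (76 mm by 85 mm) begins 54 mm behind the grasp point. The pads swing forward as they close: fully open they stand 13 mm farther back than shut.
Start: joints at [-1.234, 0.615, -0.013, 1.423, 0.008, 1.103, -0.04], TCP at [0.231, 0.607, 0.304] pointing down, gripper open.
Joint ranges: [-3.12, 3.12], [-0.3, 2.06], [-1.34, 1.32], [0.26, 2.42], [-1.36, 4.5], [0.01, 1.98], [-2.84, 2.84]. Speed limits (rad/s): [2.79, 2.79, 3.14, 3.14, 3.14, 3.14, 3.14].

INTERFACE

Orientations are given as a unit quaternion [x, y, z, w].
In Python, from station import arm, snapshot, camera_info, ticket gives the robot as it stands. Calls block until the motion is done:
- arm.movep(position, orientation): joint-space move of the TCP to a pose.
- arm.line_to(position, velocity=0.15, ori=None): straight line of the TCP; ori=None keeps the orientation; velocity is the mean speed in m/s.
- arm.move_j(angles): joint-space move.
- arm.move_gripper(opening, effort=None): opening from 0.0 (shut) to 1.0 (fully open); effort is the grip in N (None keeps the last); returns when the fingers have stopped.
- arm.pause(seconds).
- arm.ik(position, orientation): joint angles nearest the present ones, or None.
- snapshot(name): name is "scene" or "side" or "wrist"; returns the picture (400x640x3 uint8, blue, green, red); there is no depth.
- camera_info(name): a dict with "fx", "fy", "cx", "cy" (pixels), "R" (3x3) and "t" (3): a world point X has camera coordinates R X + t; the wrist camera has in their place "T_tool_cam" (4x4, takes a point from camera to tool coordinates, whose origin is the TCP and whose axes are the flange's). Camera axes: x right, y down, z forward; pixel columns grow to the right and rows downward; lengths in m; the calibration is good to about 2 mm. A picture is of the moment at which its call begins: read the wrist's pose just before it. camera_info takes no time and is no camera call.
A pose or a line that the arm cannot do raises arm.MotionError and nothing moves.
- ticket.finish_job(): hands the job in; it is judged then, once.
Readings, each from a call of its own:
- arm.read_time(): time.
- arm.read_joint_positions(): joint angles.
- arm.read_dq(): joint speeds.
- arm.read_effort(): joint torques, N m.
- arm.read_tool_pos(): TCP position.
- arm.read_eef_rot(): TCP orientation.
- arm.read_ft_force(): force on the tool from outside, world axes, zero at the start.
- arm.read_wrist_torque(): the same for the moment, N m.
- arm.read_opening(): opening from 0.0 (shut) to 1.0 (fully open).
- arm.read_finger_force(): force on a finger pad.
Only numpy, scipy, OpenCV 4.12 (cv2) and the standard library are available. Lean on these libraries where they do the work, as an engineer would, in place of code of your own. Each camera call takes 0.05 s, during which the arm holds its last target. There are 200 camera calls.

TASK

Clamp the white-lidded jar in the ratchet jar clamp: swing the pawl lever out, away from the knob, turn the red knob back until the jaw is fully open, and stand the jar on the board, home in the V-jaw. Then swing the pawl lever back in onto the ratchet and only after that tighten the knob click by click until the sprung pad is pressed in about half-way, never to its stop. Leave the clamp holding the jar by its pawl and do not knock the jar over or disturb the other kitchen things.

Things in the scene. Friction and masses are not known exactly. Their poses are not given: they have to be found in the camera images.
- clamp: the jar clamp, fixed to the table: dark wooden board 120 (x) x 300 (y) x 12 mm. Origin: under the board, about central. In its frame, all on x=0, in mm: nest of the V-jaw at y=-91, then sprung pad and moving jaw, red knob axis at y=+45, pawl pivot at y=+119. V-jaw, pad and jaw reach 60 mm above the table
- nest (a point): centre of the jar's foot when the jar stands home in the V-jaw: on the board's top, 12 mm above the table. The two V faces touch the 58 mm jar 35 degrees either side of the clamp's -y direction. V-jaw, pad and jaw are under 43 mm wide in x, so the jar is best put in from above with the fingers on its +x and -x sides
- knob_grip (a point): centre of the red round knob, on its vertical axis, 76 mm above the table. A cylinder 44 mm across, from 62 to 90 mm above the table; the toothed wheel below (94 mm across) reaches up to 45 mm. The pawl's ball stands beside it on the clamp's +y side when in: keep the fingers within about 0.75 rad of the clamp's x direction
- knob (a joint): knob angle, rad: 0 = jaw fully open (stop); grows turning clockwise from above, which closes the jaw 16 mm per rad (stop at 1.9). One click each 0.262 rad (4.2 mm of jaw). With the pawl in it turns clockwise only and, once let go, the pressed pad pushes it back to the last click; to turn it back the pawl must be out. Takes 0.03 N m, 0.08 more per rad/s, and up to 0.18 from the pad
- pawl (a joint): angle of the pawl lever in rad: near 0 = in, resting in the ratchet teeth (up to about 0.2 while riding over a tooth); 1.1 = swung out, teeth free. It stays by its own weight on whichever side it is left; it tips over at about 0.6
- pawl_ball (a point): centre of the yellow ball, 20 mm across, on the pawl lever: pinch it (fingers on its +x and -x sides in the clamp's frame) or push it. It swings about pawl_hinge on a 44 mm radius, from 62 degrees above level on the knob's side (pawl in, 86 mm above the table, 53 mm from the knob's axis), over the top, to 125 degrees (out, towards the clamp's +y end)
- pawl_hinge (a point): pivot of the pawl lever, 47 mm above the table; its axis is the clamp's x direction
- pad (a joint): how far the sprung pad is pushed back into the moving jaw, in m: 0 = free, 0.016 = at its stop; half-way is 0.008; spring 700 N/m. With the jar home it touches the jar at knob angle 0.62 rad
- pad_face (a point): middle of the pad's orange face (40 mm wide x 40 mm high, 36 mm above the table), which looks to the V-jaw (-y of the clamp); 39 mm from nest in y when fully open
- jar_center (a point): centre (half-way up) of the jar to clamp: olive contents and a white lid; glass 58 mm across, 95 mm high with the lid (lid 55 mm across, top 19 mm), about 0.3 kg. Stands upright
- blue_jar_center (a point): centre of a bystander jar of the same shape and size with dark contents and a blue lid: leave it
- amber_center (a point): centre of a bystander amber bottle, 66 mm across, 200 mm high
- soda_center (a point): centre of a bystander bottle with orange cap and label, 60 mm across, 170 mm high
- steel_cup_center (a point): centre of a bystander steel cup, 84 mm across, 90 mm high
- bowl_center (a point): centre of a bystander blue bowl, 120 mm across, 45 mm high
- shaker_center (a point): centre of a bystander green shaker, 44 mm across, 70 mm high
Not all that is in view belongs to the job. Leave any pink or purple look-alike of the part that bears jar_center alone.

How it is judged:
On the way, in this order (a step that is already met when the one before it is completed fails the run):
1. the pawl lever is swung out (value of joint pawl above 0.8 rad), for 0.2 s.
2. the knob is turned back so that the jaw is fully open (knob under 0.3 rad) (value of joint knob below 0.3 rad), for 0.2 s.
3. the jar stands in the clamp (within 20 mm of the nest), the pawl is in, the pad is not pressed yet (horizontal distance between jar_center and nest below 0.02 m and z of jar_center in the frame of clamp below 0.066 m and value of joint pawl below 0.3 rad and value of joint pad below 0.002 m), for 0.2 s.
At the end, for the whole second after the job is handed in: The jar stands upright on the board (within 0.1 rad, centre at most 64 mm above the clamp's underside), within 7 mm of the nest; the pad is pressed in 4 to 12 mm; the pawl is in (under 0.3 rad); the knob is at rest (value of joint pad between 0.004 and 0.012 m and value of joint pawl below 0.3 rad and horizontal distance between jar_center and nest below 0.007 m and z of jar_center in the frame of clamp below 0.064 m and angle between jar_center's own z axis and vertical below 0.1 rad and velocity of joint knob between -0.05 and 0.05 rad/s); the robot touches nothing.
It fails at once if the sprung pad is pushed to its stop (over 15 mm) (value of joint pad above 0.015 m).
It fails at once if the jar is knocked over (angle between jar_center's own z axis and vertical above 0.6 rad).
It fails at once if another kitchen thing is moved by more than 30 mm (distance of any of blue_jar_center, amber_center, soda_center, steel_cup_center, bowl_center, shaker_center from where it was at the start of the episode above 0.03 m).
It also fails if it takes over 72 s, if anything falls off the work surface, if the arm or the gripper's body presses on something with over 40 N, if the wrist force passes 120 N, or if a joint passes its speed limit or range.

## Working session

There is one attempt and no reset: what is moved stays moved. The work goes in short steps, each a Python script; the robot and the scene stay as the last script left them, time stands still between calls to the robot, and variables do not carry over. Pictures are saved under pics/ and viewed, at most 10 in all, crops included, and the job is handed in when it is done.

```bash
ls; mkdir -p pics; python3 - <<'E'
from station import arm,snapshot,camera_info
import cv2,numpy as np
for n in("scene","side"):
    cv2.imwrite(f"pics/{n}0.png",snapshot(n)); c=camera_info(n); print(n,{k:np.round(v,3).tolist() for k,v in c.items()})
c=camera_info("wrist");print({k:np.round(v,3).tolist() for k,v in c.items()})
print(arm.read_eef_rot(),arm.read_tool_pos(),arm.read_time())
E
```

```text
pics
scene {'fx': 425.131, 'fy': 425.131, 'cx': 325.209, 'cy': 203.321, 'R': [[-0.465, 0.886, 0.005], [0.733, 0.388, -0.559], [-0.497, -0.256, -0.829]], 't': [0.273, -0.352, 1.349]}
side {'fx': 447.81, 'fy': 447.81, 'cx': 323.466, 'cy': 200.761, 'R': [[0.824, -0.566, 0.018], [-0.33, -0.506, -0.797], [0.46, 0.65, -0.604]], 't': [-0.499, 0.227, 0.991]}
{'fx': 331.418, 'fy': 331.418, 'cx': 318.229, 'cy': 201.933, 'T_tool_cam': [[0.0, -0.947, -0.32, 0.082], [1.0, 0.0, 0.0, -0.001], [-0.0, -0.32, 0.947, -0.071], [0.0, 0.0, 0.0, 1.0]]}
[ 1.80859980e-01  9.83508136e-01 -1.17133726e-03 -2.06915256e-04] [0.2310978  0.60696714 0.30283744] 0.1
```

View pics/scene0.png

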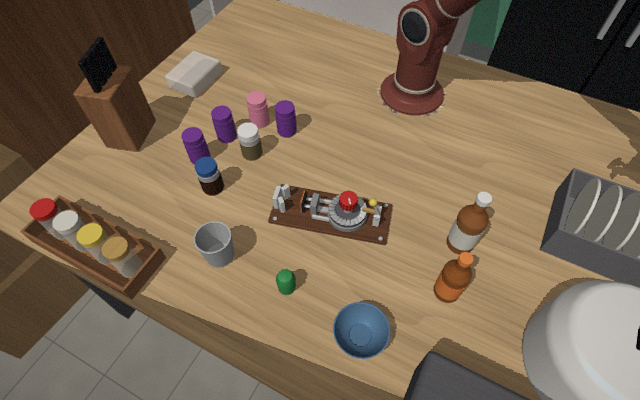

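View pics/side0.png

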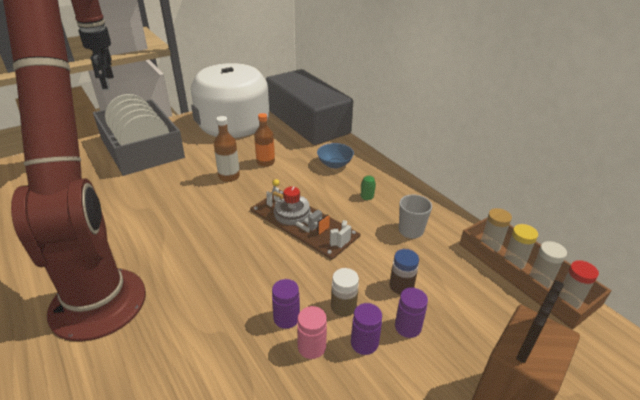

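The scene view shows the white-lidded jar at about (250,130), among purple and pink look-alikes and the blue-lidded jar. In the clamp, the V-jaw is at (281,197), the knob at (348,200) and the ball at (373,203). In the side view the jar is at (345,283), the knob at (291,195) and the ball at (277,183).

```bash
cat > h.py <<'E'
from station import arm,snapshot,camera_info,ticket
import cv2,numpy as np
from scipy.spatial.transform import Rotation as Ro
def cam(n):
    c=camera_info(n)
    K=np.array([[c["fx"],0,c["cx"]],[0,c["fy"],c["cy"]],[0,0,1]])
    if n=="wrist":
        T=np.eye(4);T[:3,:3]=Ro.from_quat(arm.read_eef_rot()).as_matrix();T[:3,3]=arm.read_tool_pos()
        M=np.linalg.inv(T@np.array(c["T_tool_cam"]));return K,M[:3,:3],M[:3,3]
    return K,np.array(c["R"]),np.array(c["t"])
def ray(C,p,z):
    K,R,t=C;o=-R.T@t;d=R.T@np.linalg.solve(K,[p[0],p[1],1.]);return o+d*(z-o[2])/d[2]
def tri(C1,p1,C2,p2):
    P=[C[0]@np.c_[C[1],C[2]] for C in(C1,C2)]
    X=cv2.triangulatePoints(P[0],P[1],np.float64(p1),np.float64(p2))[:,0];return X[:3]/X[3]
def proj(C,X):
    q=C[0]@(C[1]@np.asarray(X,float)+C[2]);return q[:2]/q[2]
def blob(im,lo,hi,box=None,k=0):
    m=cv2.inRange(cv2.cvtColor(im,cv2.COLOR_BGR2HSV),np.array(lo),np.array(hi))
    if box: 
        b=np.zeros_like(m);b[box[1]:box[3],box[0]:box[2]]=1;m=m*b
    n,l,s,c=cv2.connectedComponentsWithStats(m)
    i=sorted(range(1,n),key=lambda i:-s[i,4])
    return [(c[j].round(1).tolist(),int(s[j,4]),s[j,:4].tolist()) for j in i[:k+1]]
def down(yaw):  # tool down, tool y axis (closing) at angle yaw in world
    y=np.array([np.cos(yaw),np.sin(yaw),0]);z=np.array([0,0,-1.]);return Ro.from_matrix(np.c_[np.cross(y,z),y,z]).as_quat()
E
python3 - <<'E'
from h import *
s=cv2.imread("pics/scene0.png");d=cv2.imread("pics/side0.png");A=cam("scene");B=cam("side")
def two(name,lo,hi,b1,b2):
    p=blob(s,lo,hi,b1);q=blob(d,lo,hi,b2)
    print(name,p,q, tri(A,p[0][0],B,q[0][0]).round(4) if p and q else "")
two("knob",(0,150,90),(6,255,255),(325,180,365,225),(275,180,305,210))
two("ball",(22,120,90),(35,255,255),(362,192,385,215),(265,172,285,195))
two("pad",(5,150,60),(14,255,255),(290,185,330,220),(305,205,340,245))
two("lid",(0,0,150),(179,60,255),(235,118,265,140),(328,265,362,295))
two("blue",(100,120,50),(118,255,255),(190,150,225,185),(385,245,425,275))
two("pink",(160,60,100),(175,255,255),(240,85,275,130),(290,300,335,360))
for b in((270,95,300,140),(208,100,238,145),(178,122,210,165)): 
    p=blob(s,(125,80,30),(150,255,255),b);print(p)
    if p: print(ray(A,p[0][0],.055).round(3))
for im,b,sc in((s,(255,170,415,250),4),(d,(240,170,370,260),5)):
    pass
a=cv2.resize(s[170:250,260:400],None,fx=5.6,fy=5.6,interpolation=2)[:300*2]
cv2.imwrite("pics/c1.png",a[:590])
E
```

```text
knob [([347.5, 199.9], 259, [339, 191, 19, 20])] [([291.3, 194.5], 201, [284, 187, 16, 16])] [0.5158 0.0234 0.0775]
ball [([372.6, 201.7], 54, [369, 198, 8, 8])] [([275.6, 182.2], 32, [273, 179, 6, 7])] [0.5008 0.0811 0.0897]
pad [([301.3, 200.9], 48, [299, 190, 6, 23])] [([323.8, 224.5], 146, [318, 216, 12, 19])] [ 0.5464 -0.0879  0.0371]
lid [([246.5, 130.6], 287, [237, 122, 21, 18])] [([345.9, 278.8], 467, [332, 268, 27, 25])] [ 0.4485 -0.3091  0.0898]
blue [([205.3, 166.5], 348, [195, 157, 22, 20])] [([414.3, 256.7], 3, [414, 256, 2, 2])] [ 0.6066 -0.3369  0.0925]
pink [([257.4, 108.6], 593, [247, 91, 22, 37])] [([311.3, 329.8], 1015, [296, 302, 30, 56])] [ 0.3332 -0.3536  0.0526]
[([285.3, 118.2], 635, [275, 100, 21, 37])]
[ 0.332 -0.262  0.055]
[([223.5, 123.7], 665, [211, 106, 25, 37])]
[ 0.431 -0.404  0.055]
[([194.6, 143.9], 645, [182, 127, 28, 37])]
[ 0.53  -0.429  0.055]
```

View pics/c1.png

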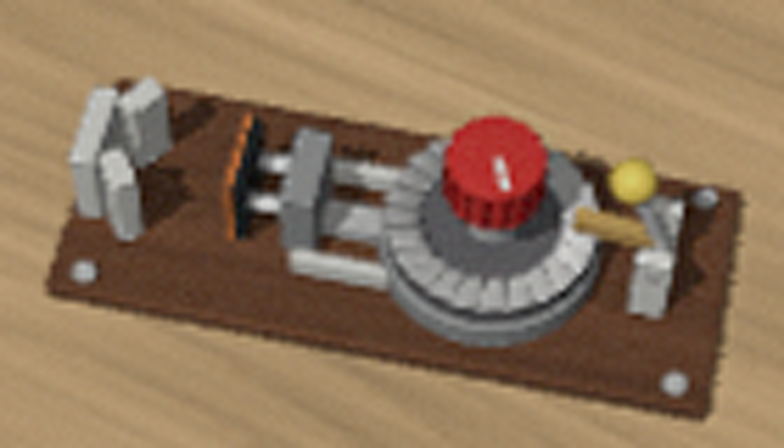

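The board crop shows the pawl in, resting on the ratchet, and the jaw partly closed, with the pad about 45 mm from the knob side of the V. The board corners in crop pixels are (48,292), (118,85), (742,190) and (710,418). Next I compute the clamp frame, go above it and take one close look.

```bash
python3 - <<'E'
from h import *
A=cam("scene")
c=[ray(A,(260+u/5.6,170+v/5.6),.012) for u,v in((48,292),(118,85),(742,190),(710,418))]
print(np.round(c,4)); y=(c[2]+c[3]-c[0]-c[1])/2; print("ctr",np.mean(c,0),"ydir",np.degrees(np.arctan2(y[1],y[0])),np.linalg.norm(y))
th=np.radians(15.2); 
for dy in(-.7,0,.7):
  for f in(0,np.pi):
    q=arm.ik([.516,.023,.13],down(th+dy+f)); print(dy,f,None if q is None else np.round(q,2))
# view pose: camera (offset +82 mm in tool x) above the knob
f=np.pi if (q:=arm.ik([.516,.023,.13],down(th))) is None else 0
best=min((0,np.pi),key=lambda f:abs((arm.ik([.516,.023,.13],down(th+f)) if arm.ik([.516,.023,.13],down(th+f)) is not None else [9]*7)[6]))
print("best",best)
Q=down(th+best);xt=Ro.from_quat(Q).as_matrix()[:,0]
p=np.array([.516,.023,.30])-xt*.06
arm.movep(p,Q);C=cam("wrist");cv2.imwrite("pics/w1.png",snapshot("wrist"));np.savez("w1.npz",K=C[0],R=C[1],t=C[2])
print(arm.read_time(),proj(C,[.516,.023,.09]))
E
```

```text
[[ 0.6273 -0.1387  0.012 ]
 [ 0.5142 -0.1703  0.012 ]
 [ 0.4315  0.1143  0.012 ]
 [ 0.548   0.1479  0.012 ]]
ctr [ 0.53022737 -0.01170668  0.012     ] ydir 105.83150405231471 0.29680504154037984
-0.7 0 [-0.31  0.69  0.34  1.99 -0.43  0.54 -0.1 ]
-0.7 3.141592653589793 [ 0.13  0.68 -0.33  1.97  0.41  0.55  2.23]
0 0 [-0.22  0.67  0.2   1.99 -0.25  0.51  0.43]
0 3.141592653589793 [ 0.25  0.71 -0.52  1.97  0.6   0.61  2.74]
0.7 0 [-0.12  0.66  0.05  1.98 -0.07  0.5   0.95]
0.7 3.141592653589793 [-0.72  0.98  1.13  2.   -1.12  0.98 -1.17]
best 0
2.6667 [317.73360167 119.39235621]
```

View pics/w1.png

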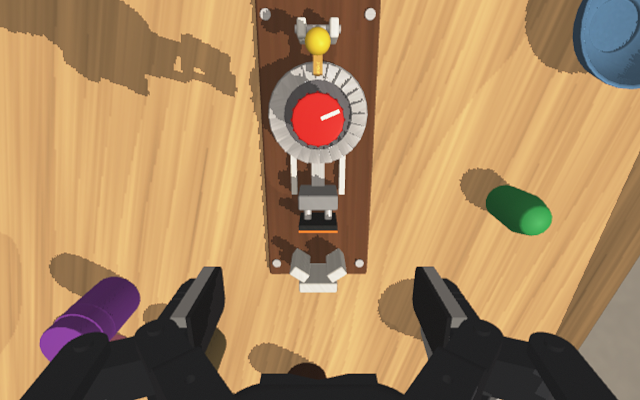

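The wrist view is aligned with the clamp. The red knob is at (318,119) with its mark pointing right and slightly up, the ball is at (318,41), the pad edge is at (318,231), and the board screws are at (265,14), (370,14), (277,263) and (360,263).

```bash
cat >> h.py <<'E'
def look(name=None,C=None,im=None):
    "knob, ball, mark angle (world, rad) from the wrist camera"
    C=cam("wrist");im=snapshot("wrist")
    if name: cv2.imwrite(f"pics/{name}.png",im)
    u,v=proj(C,[.5135,.0245,.09]);b=(int(max(u-60,0)),int(max(v-60,0)),int(u+60),int(v+60))
    k=blob(im,(0,150,110),(8,255,255),b)[0];x0,y0,w,h=k[2]
    r=ray(C,(x0+w/2-.5,y0+h/2-.5),.09)
    wm=blob(im,(0,0,190),(179,90,255),(x0+4,y0+4,x0+w-4,y0+h-4))
    ma=None
    if wm: 
        m=ray(C,wm[0][0],.09)-r; ma=float(np.arctan2(m[1],m[0]))
    y=blob(im,(20,120,90),(35,255,255))
    return C,im,r,(ray(C,y[0][0],.087) if y else None),ma
E
python3 - <<'E'
from h import *
C,im,k,b,ma=look()
print("knob",k,"ball",b,"mark",ma,b-k,np.linalg.norm((b-k)[:2]),np.degrees(np.arctan2(*(b-k)[1::-1])))
s=[ray(C,p,.012) for p in((265,14),(370,14),(277,263),(360,263))]
e=s[0]+s[1]-s[2]-s[3];print("ydir",np.degrees(np.arctan2(e[1],e[0])),"ctr",np.mean(s,0),np.round(s,4))
print("pad",ray(C,(318,233),.056),"V",ray(C,(318,281),.06))
E
```

```text
knob [0.51557796 0.02350593 0.09      ] ball [0.50001319 0.08003843 0.087     ] mark 0.5790598843668034 [-0.01556477  0.0565325  -0.003     ] 0.05863604706388098 105.39352637446561
ydir 105.5710833406464 ctr [ 0.52735563 -0.01784905  0.012     ] [[ 0.4428  0.0982  0.012 ]
 [ 0.5398  0.1249  0.012 ]
 [ 0.5147 -0.1606  0.012 ]
 [ 0.6121 -0.1339  0.012 ]]
pad [ 0.54714662 -0.09011965  0.056     ] V [ 0.56156548 -0.14267444  0.06      ]
```

```bash
cat >> h.py <<'E'
TH=np.radians(15.5);X=np.array([np.cos(TH),np.sin(TH),0]);Y=np.array([-np.sin(TH),np.cos(TH),0]);Z=np.array([0,0,1.])
KN=np.array([.5156,.0235,0]);H=KN+.074*Y+.047*Z;NEST=KN-.136*Y
def ballat(phi): return H-.044*np.cos(phi)*Y+.044*np.sin(phi)*Z
def swing(p0,p1,n=6):
    for p in np.linspace(p0,p1,n+1)[1:]: arm.line_to(ballat(p)+.057*Z,velocity=.06)
def viewpose():
    arm.movep(KN+.30*Z-.06*Ro.from_quat(down(TH)).as_matrix()[:,0],down(TH))
E
python3 - <<'E'
from h import *
p0=np.radians(69)
arm.move_gripper(.5)
b=ballat(p0)+.057*Z
arm.movep(b+.06*Z,down(TH)); arm.line_to(b,velocity=.1)
arm.move_gripper(0,20);print("open",arm.read_opening(),arm.read_finger_force(),arm.read_ft_force())
swing(p0,np.radians(122));print(arm.read_ft_force())
arm.move_gripper(.5);arm.line_to(arm.read_tool_pos()+.08*Z,velocity=.2)
viewpose();r=look("w2");print(r[2],r[3],r[4],arm.read_time(),(r[3]-KN)@Y)
E
```

```text
open 0.2144466541290053 19.533019959926605 [-0.65809096 -0.92559768  5.11227544]
[ 2.60213874 -0.61906015  0.73331512]
[0.51551227 0.02342491 0.09      ] [0.50076905 0.07703485 0.087     ] 0.5921887445707589 8.25 0.05555121495584991
```

View pics/w2.png

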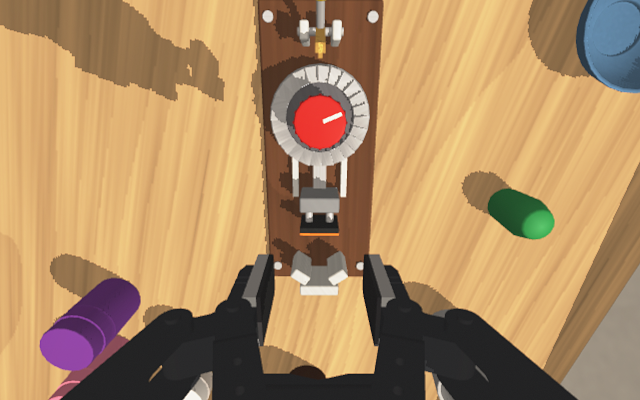

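The pawl lever is swung out: its ball is off the top of the image at (320,0). The knob mark is unchanged, at 0.59 rad. Next I turn the knob back, watching the wrist torque for the stop.

```bash
cat >> h.py <<'E'
def grip_knob(a):
    "grip the knob with the closing line at angle TH+a"
    arm.move_gripper(.85)
    arm.movep(KN+.19*Z,down(TH+a));arm.line_to(KN+.130*Z,velocity=.15)
    arm.move_gripper(0,40);print("grip",arm.read_opening(),arm.read_finger_force())
def turn(a,b,step=.13,tmax=.4):
    n=max(1,int(np.ceil(abs(b-a)/step)));t0=arm.read_wrist_torque()[2]
    for x in np.linspace(a,b,n+1)[1:]:
        arm.movep(KN+.130*Z,down(TH+x));t=arm.read_wrist_torque()[2]-t0
        print(f"{x:.2f}:{t:.3f}",end=" ")
        if abs(t)>tmax: break
    print();return x
def let_go():
    arm.move_gripper(.85);arm.line_to(arm.read_tool_pos()+.07*Z,velocity=.2)
E
python3 - <<'E'
from h import *
grip_knob(-.66);turn(-.66,.64);let_go()
viewpose();r=look("w3");print(r[2],r[4],arm.read_time());p=blob(r[1],(5,150,60),(16,255,255),(290,160,350,300))
print(p);q=ray(r[0],(p[0][0][0],p[0][2][1]+p[0][2][3]/2),.056);print("pad y",(q-KN)@Y+.045)
E
```

```text
grip 0.5036724656740927 39.91520404815674
-0.53:0.058 -0.40:0.087 -0.27:0.045 -0.14:0.050 -0.01:0.032 0.12:0.040 0.25:0.038 0.38:-0.002 0.51:0.062 0.64:0.074 
[0.51557249 0.02331431 0.09      ] 1.843281808554449 14.175
[([319.4, 214.5], 165, [299, 212, 43, 5])]
pad y -0.0523247615775289
```

View pics/w3.png

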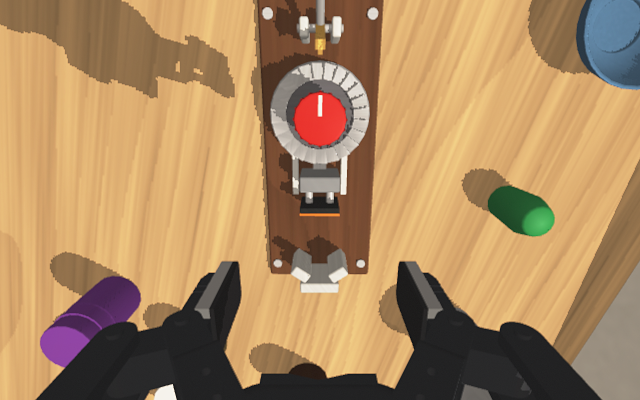

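The jaw is now fully open: the knob mark points along clamp +y at (320,105) and the pad is at y = -52 mm. Next is the jar.

```bash
python3 - <<'E'
from h import *
J=np.array([.447,-.309,0]);Q=down(TH);xt=Ro.from_quat(Q).as_matrix()[:,0]
arm.move_gripper(1.)
for d in(.06,.03,0,-.03):
    try: arm.movep(J+.31*Z-d*xt,Q);print(d);break
    except arm.MotionError as e: print(d,e)
C=cam("wrist");im=snapshot("wrist");u,v=proj(C,J+.095*Z).astype(int);print(u,v)
cv2.imwrite("pics/w4.png",im)
p=blob(im,(0,0,140),(179,50,255),(max(u-70,0),max(v-70,0),u+70,v+70),1);print(p)
x,y,w,h=p[0][2];print(ray(C,(x+w/2-.5,y+h/2-.5),.095),ray(C,p[0][0],.095),arm.read_time())
E
```

```text
0.06
316 119
[([316.4, 118.6], 3390, [285, 85, 64, 68])]
[ 0.44712579 -0.30808021  0.095     ] [ 0.44706702 -0.30818147  0.095     ] 15.8
```

View pics/w4.png

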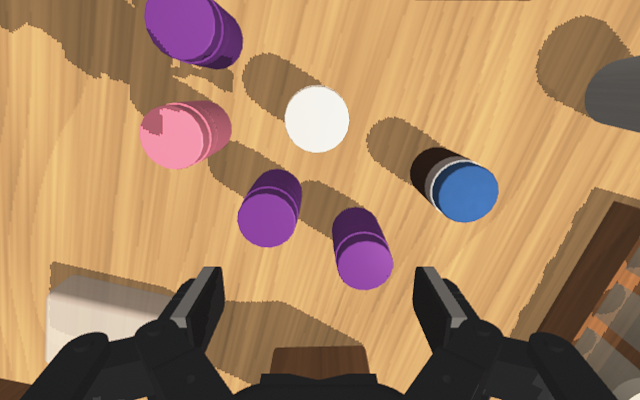

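The white lid is at (317,119), i.e. world (0.447,-0.308), and the finger sides are clear of the look-alikes. I grasp the jar, carry it over and place it.

```bash
python3 - <<'E'
from h import *
J=np.array([.4471,-.3081,0]);Q=down(TH);g=.112
arm.movep(J+.20*Z,Q);arm.line_to(J+g*Z,velocity=.12)
arm.move_gripper(0,35);print("grip",arm.read_opening(),arm.read_finger_force())
f0=arm.read_ft_force();arm.line_to(J+.27*Z,velocity=.2);print("wt",arm.read_ft_force()-f0,arm.read_opening())
P=NEST+.004*Y
arm.line_to(P+.27*Z,velocity=.25);arm.line_to(P+(g+.03)*Z,velocity=.15);f1=arm.read_ft_force()
z=.018
while z>=.010:
    arm.line_to(P+(g+z)*Z,velocity=.04);d=(arm.read_ft_force()-f1)[2];print(f"{z:.3f} {d:.1f}",end="; ")
    if d>3: break
    z-=.002
arm.move_gripper(1.);arm.line_to(P+.25*Z,velocity=.2)
viewpose();C=cam("wrist");im=snapshot("wrist");cv2.imwrite("pics/w5.png",im)
p=blob(im,(0,0,140),(179,50,255),(240,180,400,399));print(p)
x,y,w,h=p[0][2];r=ray(C,(x+w/2-.5,y+h/2-.5),.107)-NEST;print("jar-nest x,y",r@X,r@Y,arm.read_time())
E
```

```text
grip 0.6683560238598704 37.56544053554535
wt [ 0.48999118 -0.74082894 -9.25579142] 0.6704922308357927
0.018 -0.7; 0.016 0.3; 0.014 0.3; 0.012 7.4; [([319.5, 268.4], 2819, [289, 235, 61, 64])]
jar-nest x,y 0.0002698530095038994 0.008910100877853794 23.5083
```

View pics/w5.png

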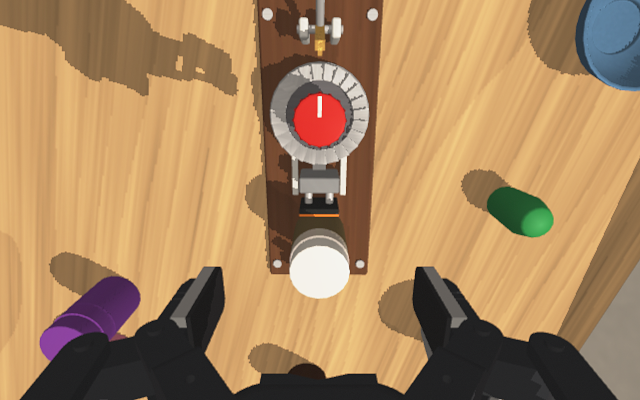

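The jar stands upright in the V at (320,267), about 5–9 mm from home toward the pad and within tolerance; the pad is not pressed. Next I swing the pawl in.

```bash
python3 - <<'E'
from h import *
p0=np.radians(124)
arm.move_gripper(.5)
b=ballat(p0)+.057*Z
arm.movep(b+.06*Z,down(TH)); arm.line_to(b,velocity=.1)
arm.move_gripper(0,20);print("open",arm.read_opening(),arm.read_finger_force(),arm.read_ft_force())
swing(p0,np.radians(68));print(arm.read_ft_force())
arm.move_gripper(.5);arm.line_to(arm.read_tool_pos()+.08*Z,velocity=.2)
viewpose();r=look("w6");print(r[2],r[3],r[4],arm.read_time(),(r[3]-KN)@Y)
E
```

```text
open 0.21539429512351485 19.511361122131348 [-1.02059965 -0.80739105  4.45907757]
[0.68304629 1.40002339 0.97766246]
[0.51539289 0.02352712 0.09      ] [0.50087109 0.07718282 0.087     ] 1.8421276183143513 29.0417 0.055666533895015004
```

```bash
python3 - <<'E'
import cv2;a=cv2.imread("pics/w6.png")[0:310,220:420];cv2.imwrite("pics/w6c.png",cv2.resize(a,None,fx=1.9,fy=1.9))
E
```

```text
(no output)
```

View pics/w6c.png

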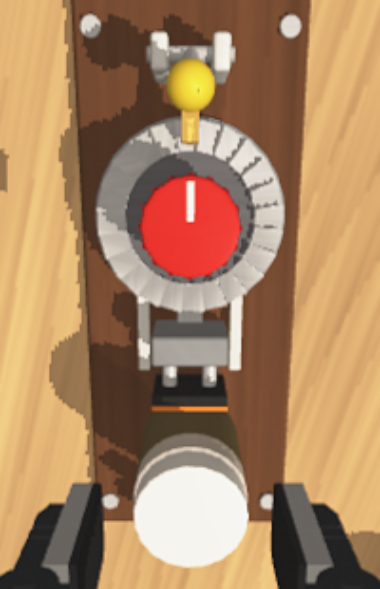

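The pawl is in: the ball is over the ratchet at about (320,45) in the full image, and the knob is still at 0. I tighten to a knob angle of about 1.12 rad, which is four clicks.

```bash
python3 - <<'E'
from h import *
grip_knob(.64);turn(.64,-.48,step=.14);let_go()
viewpose();r=look("w7");print("ball",(r[3]-KN)@Y,"knob",1.842-r[4],arm.read_time())
C,im=r[:2];p=blob(im,(0,0,140),(179,50,255),(240,180,400,399));x,y,w,h=p[0][2];q=ray(C,(x+w/2-.5,y+h/2-.5),.107)-NEST;print("jar-nest",q@X,q@Y)
a=im[0:310,220:420];cv2.imwrite("pics/w7c.png",cv2.resize(a,None,fx=1.9,fy=1.9))
E
```

```text
grip 0.5049713798132573 39.994837045669556
0.50:-0.013 0.36:-0.023 0.22:-0.052 0.08:-0.016 -0.06:-0.016 -0.20:-0.008 -0.34:-0.234 -0.48:0.024 
ball 0.05453392468806904 knob 1.0726721737352483 34.425
jar-nest 5.027292004781449e-05 0.005662367901303054
```

View pics/w7c.png

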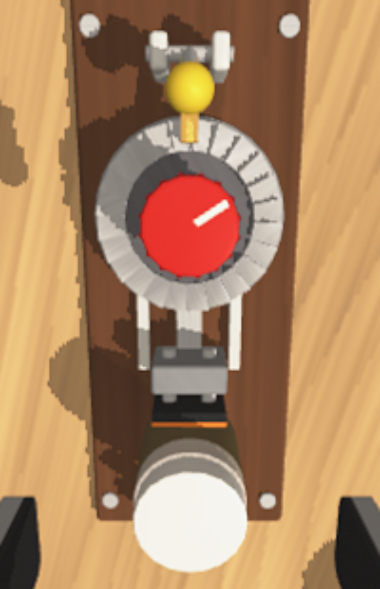

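The orange pad face moved about 9.7 mm while the jaw moved about 17 mm. The pad is therefore pressed about 7 mm, the jar is home and the pawl is holding. The gripper is well clear, so I hand in.

```bash
python3 -c "
from station import ticket;print(ticket.finish_job())"
```

```text
the job is handed in; nothing more can be done
None
```

I handed the job in with the jar home in the V-jaw, the pawl in, the knob at about 1.07 rad and the pad pressed in about 7 mm by image measurement; no verdict came back.

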